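# Crimp a vial cap with the locking crimping pliers and release it

### The arm

A 6-joint arm with a two-finger parallel gripper is mounted at the origin on the work surface. World frame = base frame: x ahead of the robot, y to its left, z up, the work surface at z = 0. Lengths are in m, angles in rad, forces in N, time in s.
With the tool pointing down it reaches from about 0.4 to 0.925 m from the base axis. Payload 12.5 kg.
Tool frame: the origin (TCP) lies between the finger pads; the fingertips stand 19 mm ahead of it and the grasp point (between the pads) is the TCP; z points along the fingers, y is the line along which they close (so a half turn about z gives the same grasp; the last joint's range is limited). The gripper opens to 95 mm and grips with 3 to 60 N. Pads are 20 mm wide; open, the fingers measure 119 mm over their backs; the gripper's body (75 mm by 180 mm) begins 59 mm behind the grasp point.
Start: joints at [-1.215, 0.491, 1.559, -0, 1.092, -0.106], TCP at [0.278, -0.56, 0.234] pointing down, gripper open.
Joint ranges: [-3.1, 3.1], [-0.84, 2.19], [0.05, 2.79], [-1.13, 4.28], [0.06, 2.93], [-2.69, 2.69]. Speed limits (rad/s): [2.22, 2.22, 2.79, 3.14, 3.14, 3.14].

### API

Orientations are given as a unit quaternion [x, y, z, w].
In Python, from rig import manip gives the robot as it stands. The module is installed in compiled form; this text tells all that it offers.
- The arm moves only by the tool servo_tool, never from a script. Its argument "moves" is a list of rows, each an object of numbers: "tx", "ty", "tz": the shift along the tool's x, y, z as a fraction of full scale; "turn": the turn about the tool's z as a fraction of full scale; "jaw": the opening, from -1 (shut) to 1 (fully open), so that 0 is half open. In form: [{"tx": .., "ty": .., "tz": .., "turn": .., "jaw": ..}, ...]. A call has exactly 8 rows; each row is the pose to reach, as a shift and turn from the pose commanded when the call began, along the tool's axes at that moment, turning the shorter way round; what a row does not reach only later rows make up. Full scale, the value 1, is 500 mm for a shift and 360 degrees for a turn. A row lasts 1/8 s, in which the tool goes at most 62.5 mm and 10.7 degrees, less where a joint would pass 70% of its speed; a pose out of reach is approached as far as the arm can. A call with a number of a shift or a turn outside -1 to 1 is refused whole. A call with a gripper value outside its range is refused whole. The fingers move at their own pace and stop on an object; the grip force is fixed at half the most. Time passes only in rows, so rows that repeat a pose let the fingers close, or fill a call up. It gives the time, the measured TCP pose, the force, the opening and the grip force at its end, in the units of the state.
- manip.get_obs(): the state, without advancing time (a new reading comes with each control period).
- manip.capture(name): name is "scene" or "side" or "wrist"; returns a dict with "img" (480x640x3 uint8, red, green, blue), "z_map" (480x640 float32, m along the optical axis (not along the pixel's ray), 0 where there is no reading), "vertical_fov" (degrees; the focal length in pixels is half the picture's height over the tangent of half this angle, whatever the lens; pixels are square), "cx", "cy" (the principal point, pixels), "distortion" ([k1, k2, p1, p2, k3] as OpenCV has them; the pictures are not rectified), "origin" and "attitude" of the camera in the world; the wrist camera has in their place "mount" (4x4, takes a point from camera to tool coordinates, whose origin is the TCP and whose axes are the flange's). Camera axes: x right, y down, z forward; pixel columns grow to the right and rows downward; lengths in m; the calibration is good to about 2 mm. A picture is of the moment at which its call begins: read the wrist's pose just before it.
- manip.sign_off(): hands the job in; it is judged then, once.
Trained networks look in a picture, given as the dict that the camera call returned (one of the last four; its "shot" number tells which), for a name from the list of things; names that differ only in an ending like _2 or _b are one class to them, and where a whole thing is asked for, a point or a joint stands for the part that bears it (a point fixed in the world has none). Each returns a list of dicts, best first, with "conf" (0 to 1); they miss things now and then, are a little off and sometimes report something else, mostly with a low value. They report only what shows in the picture. A call takes as long as a camera call. They do not tell look-alikes from the thing itself.
- manip.spot_in(picture, target): "pixel" ([column, row] in pixels, amid what is visible of it).
- manip.cut_out(picture, target): "pixels" (480x640 bool, what is visible of it) and "pixel" ([column, row] in pixels, amid what is visible of it).
The state is a dict: "t": time; "joints": joint angles; "qvel": joint speeds; "joint_torque": joint torques, N m; "eef_pos": TCP position; "orientation": TCP orientation; "wrist_force": force on the tool from outside, world axes, zero at the start; "moment": the same for the moment, N m; "width": finger opening in m; "grip_force": force on a finger pad.
Only numpy, scipy, OpenCV 4.12 (cv2) and the standard library are available. Lean on these libraries where they do the work, as an engineer would, in place of code of your own. Each camera call takes 0.05 s, during which the arm holds its last target. There are 200 camera calls.

### The job

Crimp the cap of the vial that stands in the crimping stand: push the red pliers handle shut until it goes over centre and stays locked by itself with your hand off it, pressing the brass tab in, then flick the yellow release lever so that the handle springs open and the vial is free. The point where it locks has to be felt, so work gently: never load the handle or the lever with more than 25 N, and leave the vial standing in its nest and the flask, tube rack and jar where they are.

Things in the scene. Friction and masses are not known exactly. Their poses are not given: they have to be found in the camera images.
- crimper: stand, plate 190 x 110 x 10 mm (x -75 to 115, y -60 to 50 mm), with pliers working in a horizontal plane 45 to 73 mm above the bench. Origin on the bench under the pliers' pivot, z up. Jaws and vial lie to its +x, handle and, beyond the handle's end, release lever to its -x over bare bench. Open, the handle stands out to +y; locked, it lies within 0.2 rad of the -x axis; exactly where is hidden
- handle_push (a point): where to push the red handle grip: 115 mm from the pivot, mid height, 59 mm above the bench; grip 18 mm thick, 26 high, 72 to 147 mm from the pivot. It shuts by turning to -y of the stand, by an unknown 0.42 to 0.67 rad. Felt here: 4 to 14 N most of the way, falling to nothing at dead centre, whence it goes on by itself 0.045 rad to a hard stop and stays locked; pushing on there soon passes 25 N
- lever_push (a point): where to push the yellow release lever: 48 mm out from its hinge (at the handle's end, 150 mm from the pivot), 59 mm above the bench; a bar 66 mm long, 7 thick, 20 high. Locked, it leans 0.54 rad off the handle's line to the stand's -y side. Pushed from there to +y, square to the lever, 10 to 25 mm with 1 to 5 N, it drives the handle over centre; the handle springs open to +y, away from the push
- release_lever (a joint): angle of the release lever off the handle's line, rad: within 0.1 of 0 with the pliers open, grows as they shut, 0.48 at dead centre, 0.54 when locked
- vial_tab (a joint): how far the brass tab on the vial's cap is pressed in, m: 0 at the start, over 0.002 when crimped; it stays where it is pressed
- vial_mid (a point): glass vial with an aluminium cap, 24 mm across and 60 mm high, standing loose in a white nest between the jaws, 65 mm from the pivot; the point is its centre, 42 mm above the bench. The brass tab sticks out of its cap towards the moving jaw (-y of the stand)
- flask_mid (a point): bystander: empty glass conical flask, 64 mm across, 95 mm high; its centre
- rack_mid (a point): bystander: blue tube rack with white caps, 60 x 100 x 52 mm; the centre of its block
- reagent_mid (a point): bystander: amber jar with a white cap, 52 mm across, 100 mm high; its centre
Things that resemble listed ones, but are neither listed nor needed, are in the scene too. Leave any orange look-alike of the part that bears vial_tab alone.

How it is judged:
On the way, in this order (a step that is already met when the one before it is completed fails the run):
1. the pliers are locked on the cap by themselves: release lever stands out more than 0.515 rad, brass tab pressed in more than 2 mm, nothing touching the handle or the lever (value of joint release_lever above 0.515 rad and value of joint vial_tab above 0.002 m and contact force between handle and anything else below 0.3 N), for 0.2 s.
2. the pliers are unlocked by pushing the yellow release lever: the lever itself is pressed while it comes back below 0.505 rad (value of joint release_lever below 0.505 rad and contact force between release_lever and anything else above 0.3 N).
At the end, for the whole second after the job is handed in: The release lever is back within 0.2 rad of the handle's line (pliers open), the brass tab is still pressed in more than 2 mm, and the vial stands within 5 mm of where it was, tilted less than 0.15 rad; bystanders as they were (value of joint release_lever below 0.2 rad and value of joint vial_tab above 0.002 m and angle between vial_mid's own z axis and vertical below 0.15 rad and distance of vial_mid from where it was at the start of the episode below 0.005 m); the robot touches nothing.
It fails at once if the handle or the release lever is loaded with more than 25 N (contact force between handle and anything else above 25 N).
It fails at once if the vial is tipped or pulled from its nest (distance of vial_mid from where it was at the start of the episode above 0.008 m or angle between vial_mid's own z axis and vertical above 0.25 rad).
It fails at once if the flask, the rack or the jar is shifted by more than 20 mm or tipped (distance of any of flask_mid, rack_mid, reagent_mid from where it was at the start of the episode above 0.02 m or angle between any of flask_mid, reagent_mid's own z axis and vertical above 0.3 rad).
It also fails if it takes over 67 s, if anything falls off the work surface, if the arm or the gripper's body presses on something with over 40 N, if the wrist force passes 120 N, or if a joint passes its speed limit or range.

## Working session

There is one attempt and no reset: what is moved stays moved. The work goes in short steps, Python scripts to look and compute and a tool call to move; the robot and the scene stay as the last step left them, time stands still between calls to the robot, and variables do not carry over. Pictures are saved under pics/ and viewed, at most 10 in all, crops included, and the job is handed in when it is done.

Besides the shell and the picture viewer there is one more tool, called after "Request:" as a command line: name --argument value ..., lists and objects as JSON in quotes. servo_tool: Moves the arm, as the interface text tells. Shift numbers are shares of 500 mm and turn numbers shares of 360 degrees, none past 1 either way. Its arguments: {"type":"object","properties":{"moves":{"type":"array"}},"required":["moves"]}

```bash
mkdir -p pics; cat > h.py <<'E'
import numpy as np, cv2
from scipy.spatial.transform import Rotation as R
from rig import manip
def cam(p,obs=None):
    f=240/np.tan(np.radians(p["vertical_fov"])/2)
    K=np.array([[f,0,p["cx"]],[0,f,p["cy"]],[0,0,1.]])
    if "mount" in p:
        T=np.eye(4);T[:3,:3]=R.from_quat(obs["orientation"]).as_matrix();T[:3,3]=obs["eef_pos"];T=T@np.array(p["mount"])
    else:
        T=np.eye(4);a=np.array(p["attitude"]);T[:3,:3]=a if a.shape==(3,3) else R.from_quat(a).as_matrix();T[:3,3]=p["origin"]
    return K,np.array(p["distortion"],float),T
def pts(p,uv,obs=None,z=None):
    """world points at pixels, by depth"""
    K,D,T=cam(p,obs);uv=np.atleast_2d(uv).astype(float)
    n=cv2.undistortPoints(uv[:,None],K,D)[:,0]
    d=p["z_map"][uv[:,1].astype(int),uv[:,0].astype(int)] 
    r=np.c_[n,np.ones(len(n))]
    if z is not None:
        w=r@T[:3,:3].T; return T[:3,3]+w*((z-T[2,3])/w[:,2])[:,None]
    P=(r*d[:,None])[d>0]
    return P@T[:3,:3].T+T[:3,3]
E
python3 - <<'E'
from h import *
o=manip.get_obs();print({k:np.round(v,3) for k,v in o.items()})
for c in ("scene","side"):
    p=manip.capture(c);cv2.imwrite(f"pics/{c}0.png",p["img"][:,:,::-1]);print(c,p["origin"],np.round(p["attitude"],3),p["distortion"])
    for n in ["crimper","handle_push","lever_push","vial_tab","vial_mid","flask_mid","rack_mid","reagent_mid"]:
        for q in manip.cut_out(p,n)[:3]:
            v,u=np.nonzero(q["pixels"]);P=pts(p,np.c_[u,v])
            print(n,round(q["conf"],2),np.round(q["pixel"]),len(u),np.round(np.median(P,0),3),np.round(np.percentile(P,3,axis=0),3),np.round(np.percentile(P,97,axis=0),3))
E
```

```text
{'t': np.float64(0.0), 'joints': array([-1.215,  0.492,  1.559, -0.   ,  1.092, -0.106]), 'qvel': array([ 0.002,  0.002, -0.   , -0.001, -0.001, -0.001]), 'joint_torque': array([ 3.0000e-03, -6.1264e+01, -2.5818e+01,  6.9000e-02,  4.8000e-02,
       -0.0000e+00]), 'eef_pos': array([ 0.278, -0.559,  0.233]), 'orientation': array([ 0.973,  0.229, -0.   , -0.001]), 'wrist_force': array([ 0.562, -0.373, -0.492]), 'moment': array([ 0.004, -0.   ,  0.016]), 'grip_force': np.float64(0.0), 'width': np.float64(0.095)}
scene [ 1.0031282  -0.31155135  0.87514978] [ 0.817  0.511 -0.146 -0.222] [-0.08773738  0.          0.          0.          0.        ]
crimper 0.58 [314. 248.] 6872 [ 0.58  -0.109  0.013] [ 0.501 -0.205  0.006] [0.619 0.077 0.074]
handle_push 0.8 [379. 217.] 1326 [0.586 0.004 0.068] [ 0.564 -0.083  0.048] [0.614 0.108 0.073]
lever_push 0.56 [424. 208.] 312 [0.606 0.083 0.066] [0.593 0.05  0.051] [0.616 0.111 0.072]
vial_tab 0.36 [262. 335.] 1493 [ 0.704 -0.257  0.092] [ 0.672 -0.279  0.002] [ 0.718 -0.233  0.103]
vial_tab 0.28 [288. 251.] 187 [ 0.574 -0.161  0.069] [ 0.532 -0.1
[... 1255 characters left out ...]
al_mid 0.95 [401. 330.] 621 [ 0.604 -0.277  0.039] [ 0.595 -0.283 -0.001] [ 0.621 -0.256  0.06 ]
vial_mid 0.88 [352. 266.] 407 [ 0.572 -0.164  0.06 ] [ 0.56  -0.169  0.031] [ 0.585 -0.153  0.072]
vial_mid 0.67 [412. 381.] 625 [ 0.585 -0.342  0.041] [ 0.577 -0.349  0.005] [ 0.601 -0.33   0.06 ]
flask_mid 0.78 [405. 217.] 1421 [ 0.694 -0.078  0.037] [ 0.673 -0.096  0.004] [ 0.72  -0.057  0.095]
rack_mid 0.56 [289. 337.] 3894 [ 0.459 -0.244  0.04 ] [ 0.414 -0.26   0.008] [ 0.507 -0.206  0.053]
reagent_mid 0.63 [349. 266.] 395 [ 0.572 -0.165  0.06 ] [ 0.56  -0.169  0.031] [ 0.584 -0.154  0.072]
reagent_mid 0.59 [458. 298.] 2395 [ 0.683 -0.267  0.074] [ 0.668 -0.281  0.01 ] [ 0.71  -0.239  0.101]
```

View pics/scene0.png

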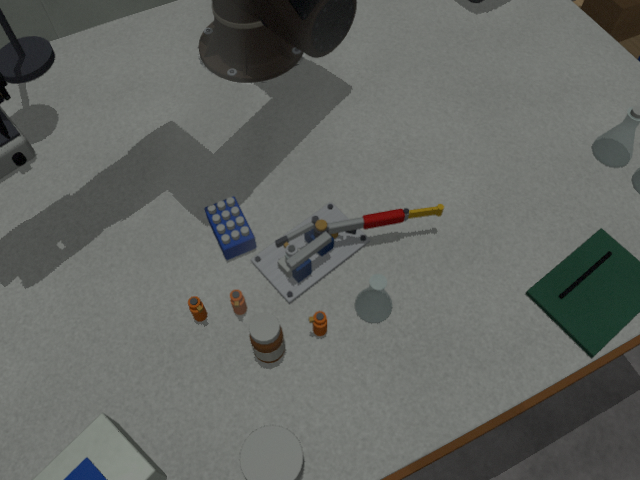

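View pics/side0.png

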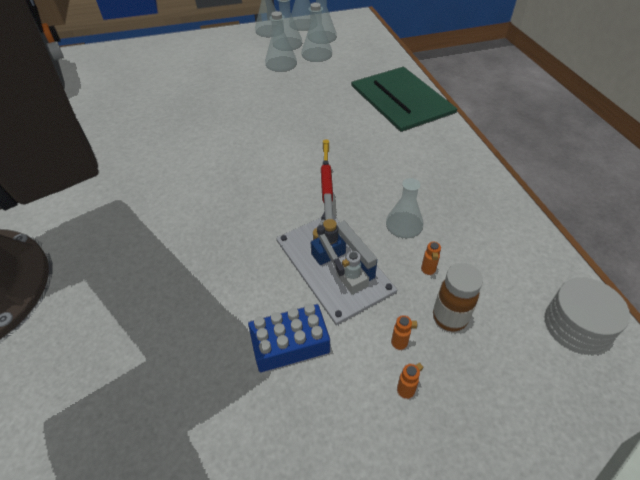

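The views agree. The pliers point roughly along world y: handle and lever run to +y (red grip at scene px 385,219, lever at 425,211), and the vial sits in the nest at about (291,250). The orange vials are look-alikes. Next I'll fit the plate rectangle and the handle line.

```bash
python3 - <<'E'
from h import *
for c in ("scene","side"):
    p=manip.capture(c)
    def m(n):
        q=manip.cut_out(p,n)[0]["pixels"];return q
    q=m("crimper");v,u=np.nonzero(q);P=pts(p,np.c_[u,v]);
    # plate: all depth points with z about 10 mm around
    v,u=np.mgrid[0:480,0:640];ok=p["z_map"]>0;A=pts(p,np.c_[u[ok],v[ok]])
    # pixels list in same order
    s=(abs(A[:,2]-.010)<.004)&(abs(A[:,0]-.56)<.12)&(abs(A[:,1]+.12)<.13)
    r=P[abs(P[:,2]-.010)<.004][:,:2]
    print(c,"plate",len(r),cv2.minAreaRect((r*1000).astype(np.float32)), "all",cv2.minAreaRect((A[s][:,:2]*1000).astype(np.float32)))
    hsv=cv2.cvtColor(p["img"],cv2.COLOR_RGB2HSV)
    for n,lo,hi in (("red",(0,150,60),(8,255,255)),("yel",(20,150,80),(32,255,255))):
        k=cv2.inRange(hsv,lo,hi)>0;v,u=np.nonzero(k&ok);B=pts(p,np.c_[u,v])
        B=B[(B[:,2]>.066)&(B[:,2]<.08)&(abs(B[:,0]-.6)<.1)&(abs(B[:,1]-.05)<.15)]
        x=B[:,:2];mu=x.mean(0);d=np.linalg.svd(x-mu)[2][0];d*=np.sign(d[1]);t=(x-mu)@d;e=(x-mu)@[-d[1],d[0]]
        print(n,len(B),"c",mu.round(4),"dir",d.round(3),"ang",np.arctan2(d[1],d[0]).round(3),"ends",(mu+d*t.min()).round(3),(mu+d*t.max()).round(3),"w",np.ptp(e).round(4),"z",B[:,2].max().round(3))
    print("vial",[ (round(w["conf"],2),np.round(w["pixel"])) for w in manip.spot_in(p,"vial_mid")],[ (round(w["conf"],2),np.round(w["pixel"])) for w in manip.spot_in(p,"vial_tab")])
    cr=p["img"][180:320,220:460] if c=="scene" else p["img"][130:330,240:440]
    cv2.imwrite(f"pics/{c}c.png",cv2.resize(cr,None,fx=3,fy=3,interpolation=cv2.INTER_CUBIC)[:,:,::-1])
E
```

```text
scene plate 3356 ((557.5565185546875, -116.66414642333984), (112.38435363769531, 191.34608459472656), 14.458735466003418) all ((570.6293334960938, -113.23927307128906), (219.832275390625, 203.84681701660156), 22.35750961303711)
red 360 c [0.5858 0.0103] dir [0.239 0.971] ang 1.329 ends [ 0.577 -0.024] [0.594 0.046] w 0.0185 z 0.075
yel 124 c [0.6044 0.0833] dir [0.255 0.967] ang 1.313 ends [ 0.559 -0.089] [0.612 0.114] w 0.0115 z 0.078
vial [(0.87, array([237., 304.])), (0.75, array([321., 322.])), (0.61, array([290., 251.])), (0.61, array([197., 308.]))] []
side plate 3987 ((558.9083862304688, -115.82844543457031), (110.40653228759766, 191.7961883544922), 14.384805679321289) all ((577.5307006835938, -129.18910217285156), (228.92478942871094, 199.6353302001953), 86.67269897460938)
red 254 c [0.5845 0.0085] dir [0.25  0.968] ang 1.318 ends [ 0.576 -0.023] [0.594 0.045] w 0.0152 z 0.074
yel 68 c [0.6075 0.0903] dir [0.308 0.952] ang 1.258 ends [0.598 0.062] [0.615 0.114] w 0.0074 z 0.072
vial [(0.88, array([400., 329.])), (0.87, array([434., 258.])), (0.87, array([409., 381.])), (0.86, array([350., 265.]))] [(0.59, array([432., 257.])), (0.59, array([413., 323.])), (0.57, array([346., 262.]))]
```

View pics/scenec.png

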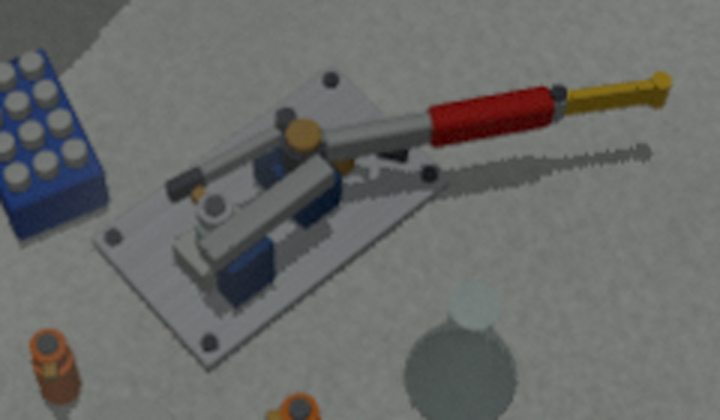

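```bash
cat >> h.py <<'E'
PV=np.array([.558,-.0956])
def hp(th,gap,r=.115,side=1,half=.019):
    u=np.array([np.cos(th),np.sin(th)]);n=np.array([u[1],-u[0]])
    return PV+r*u+side*(half+gap)*n, th-np.pi/2
def rel(xy,z,phi,o=None):
    o=o or manip.get_obs();M=R.from_quat(o["orientation"]).as_matrix()
    s=M.T@(np.r_[xy,z]-o["eef_pos"])/.5;f0=np.arctan2(M[1,0],M[0,0])
    d=(phi-f0+np.pi)%(2*np.pi)-np.pi
    return np.round(np.r_[s,-d/2/np.pi],4)
E
python3 - <<'E'
from h import *
xy,f=hp(1.318,.03);print(xy,f,rel(xy,.22,f),rel(xy,.062,f))
E
```

```text
[0.63420555 0.00348943] -0.2527963267948965 [ 1.1386 -0.6912  0.0272  0.1137] [ 1.1386 -0.6912  0.3432  0.1137]
```

Request:
servo_tool --moves '[{"tx":0.8,"ty":-0.48,"tz":0.02,"turn":0.114,"jaw":-1},{"tx":0.8,"ty":-0.48,"tz":0.02,"turn":0.114,"jaw":-1},{"tx":0.8,"ty":-0.48,"tz":0.02,"turn":0.114,"jaw":-1},{"tx":0.8,"ty":-0.48,"tz":0.02,"turn":0.114,"jaw":-1},{"tx":0.8,"ty":-0.48,"tz":0.02,"turn":0.114,"jaw":-1},{"tx":0.8,"ty":-0.48,"tz":0.02,"turn":0.114,"jaw":-1},{"tx":0.8,"ty":-0.48,"tz":0.02,"turn":0.114,"jaw":-1},{"tx":0.8,"ty":-0.48,"tz":0.02,"turn":0.114,"jaw":-1}]'

```text
t: 2.3
eef_pos: [0.5308, -0.1639, 0.2237]
orientation: [0.992, -0.126, 0.0, 0.0]
wrist_force: [-0.1, -1.2, -0.5]
width: 0.0209
grip_force: 0.0
```

```bash
python3 - <<'E'
from h import *
xy,f=hp(1.318,.03);print(rel(xy,.16,f),rel(xy,.062,f),manip.get_obs()["t"])
E
```

```text
[ 1.166e-01 -3.758e-01  1.275e-01  1.000e-04] [ 1.166e-01 -3.758e-01  3.235e-01  1.000e-04] 2.3
```

Request:
servo_tool --moves '[{"tx":0.117,"ty":-0.376,"tz":0.0,"turn":0,"jaw":-1},{"tx":0.117,"ty":-0.376,"tz":0.0,"turn":0,"jaw":-1},{"tx":0.117,"ty":-0.376,"tz":0.0,"turn":0,"jaw":-1},{"tx":0.117,"ty":-0.376,"tz":0.1,"turn":0,"jaw":-1},{"tx":0.117,"ty":-0.376,"tz":0.2,"turn":0,"jaw":-1},{"tx":0.117,"ty":-0.376,"tz":0.29,"turn":0,"jaw":-1},{"tx":0.117,"ty":-0.376,"tz":0.323,"turn":0,"jaw":-1},{"tx":0.117,"ty":-0.376,"tz":0.323,"turn":0,"jaw":-1}]'

```text
t: 3.3
eef_pos: [0.6336, 0.0007, 0.0619]
orientation: [0.992, -0.127, -0.0, 0.0]
wrist_force: [0.4, 0.3, 0.1]
width: 0.0004
grip_force: 0.0
```

```bash
python3 - <<'E'
from h import *
o=manip.get_obs()
print(o["wrist_force"].round(2))
for g in (.01,0.,-.01):
  for th in (1.318,1.418):
    xy,f=hp(th,g);print(g,th,rel(xy,.062,f,o))
E
```

```text
[0.38 0.28 0.08]
0.01 1.318 [-0.0403 -0.0056 -0.0001 -0.0003]
0.01 1.418 [-0.0636 -0.0102 -0.0001 -0.0162]
0.0 1.318 [-0.0603 -0.0056 -0.0001 -0.0003]
0.0 1.418 [-0.0835 -0.0082 -0.     -0.0162]
-0.01 1.318 [-0.0803 -0.0056 -0.     -0.0003]
-0.01 1.418 [-0.1034 -0.0062 -0.     -0.0162]
```

Request:
servo_tool --moves '[{"tx":-0.03,"ty":-0.005,"tz":0.0,"turn":0,"jaw":-1},{"tx":-0.045,"ty":-0.005,"tz":0.0,"turn":0,"jaw":-1},{"tx":-0.052,"ty":-0.006,"tz":0.0,"turn":0,"jaw":-1},{"tx":-0.057,"ty":-0.006,"tz":0.0,"turn":-0.003,"jaw":-1},{"tx":-0.062,"ty":-0.006,"tz":0,"turn":-0.005,"jaw":-1},{"tx":-0.067,"ty":-0.007,"tz":0,"turn":-0.008,"jaw":-1},{"tx":-0.072,"ty":-0.008,"tz":0,"turn":-0.011,"jaw":-1},{"tx":-0.072,"ty":-0.008,"tz":0,"turn":-0.011,"jaw":-1}]'

```text
t: 4.3
eef_pos: [0.6013, 0.0132, 0.0626]
orientation: [0.996, -0.092, 0.002, 0.0]
wrist_force: [6.3, -2.8, -0.3]
width: 0.0009
grip_force: 3.2
```

```bash
cat > s.py <<'E'
from h import *
import sys
o=manip.get_obs();M=R.from_quat(o["orientation"]).as_matrix()
print("t",o["t"].round(2),"F tool",(M.T@o["wrist_force"]).round(1))
d=o["eef_pos"][:2]-PV; f0=np.arctan2(M[1,0],M[0,0])
# handle angle implied by flush contact
n=np.array([np.cos(f0),np.sin(f0)]);u=np.array([-n[1],n[0]])
print("yaw->th",f0+np.pi/2,"r",d@u,"off n",d@n, "th est", f0+np.pi/2+np.arcsin((.019-d@n)/.115))
for a in sys.argv[1:]:
    xy,f=hp(float(a),0);print(a,rel(xy,.062,f,o))
p=manip.capture("scene");hsv=cv2.cvtColor(p["img"],cv2.COLOR_RGB2HSV)
v,u=np.nonzero(cv2.inRange(hsv,(20,150,80),(32,255,255))*(p["z_map"]>0));B=pts(p,np.c_[u,v]);
B=B[(B[:,2]>.05)&(B[:,2]<.08)&(B[:,1]>.04)&(B[:,1]<.15)&(abs(B[:,0]-.57)<.12)][:,:2]
if len(B)>8:
    mu=np.median(B,0);d=np.linalg.svd(B-B.mean(0))[2][0];d*=np.sign(d[1]);print("lever n",len(B),"dir",np.arctan2(d[1],d[0]).round(3),"mid",mu.round(4))
E
python3 s.py 1.38 1.45 1.52 1.6
```

```text
Traceback (most recent call last):
  File "s.py", line 4, in <module>
    print("t",o["t"].round(2),"F tool",(M.T@o["wrist_force"]).round(1))
              ^^^^^^^^^^^^
AttributeError: 'float' object has no attribute 'round'
```

```bash
sed -i 's/o\["t"\].round(2)/round(float(o["t"]),2)/' s.py; python3 s.py 1.38 1.45 1.52 1.6
```

```text
t 4.3 F tool [6.7 1.6 0.4]
yaw->th 1.3861498009998638 r 0.11486591715477928 off n 0.022555341993532606 th est 1.355228856623113
1.38 [-0.0057 -0.      0.0011  0.001 ]
1.45 [-0.0219 -0.0022  0.0011 -0.0102]
1.52 [-0.0381 -0.0033  0.001  -0.0213]
1.6 [-0.0568 -0.0031  0.0009 -0.034 ]
lever n 48 dir 1.255 mid [0.5967 0.0968]
```

Request:
servo_tool --moves '[{"tx":-0.006,"ty":-0.001,"tz":0.0,"turn":-0.003,"jaw":-1},{"tx":-0.012,"ty":-0.001,"tz":0.0,"turn":-0.006,"jaw":-1},{"tx":-0.018,"ty":-0.002,"tz":0.0,"turn":-0.01,"jaw":-1},{"tx":-0.024,"ty":-0.0025,"tz":0.0,"turn":-0.013,"jaw":-1},{"tx":-0.03,"ty":-0.003,"tz":0,"turn":-0.017,"jaw":-1},{"tx":-0.036,"ty":-0.003,"tz":0,"turn":-0.02,"jaw":-1},{"tx":-0.042,"ty":-0.003,"tz":0,"turn":-0.024,"jaw":-1},{"tx":-0.047,"ty":-0.003,"tz":0,"turn":-0.027,"jaw":-1}]'

```text
t: 5.35
eef_pos: [0.5798, 0.0192, 0.0626]
orientation: [1.0, -0.007, 0.003, 0.0]
wrist_force: [12.8, 0.0, -5.2]
width: 0.0001
grip_force: 6.4
```

```bash
python3 s.py 1.57 1.62 1.67 1.72
```

```text
t 5.35 F tool [12.8 -0.2  5.3]
yaw->th 1.5560875317659377 r 0.11513385904296035 off n 0.020108401539174994 th est 1.546449108279285
1.57 [-0.0054 -0.0002  0.0011 -0.0022]
1.62 [-0.017  -0.0017  0.001  -0.0102]
1.67 [-0.0286 -0.0026  0.001  -0.0181]
1.72 [-0.0403 -0.0029  0.0009 -0.0261]
lever n 42 dir 1.605 mid [0.5574 0.0988]
```

Request:
servo_tool --moves '[{"tx":-0.003,"ty":0,"tz":0.0,"turn":-0.001,"jaw":-1},{"tx":-0.006,"ty":0,"tz":0.0,"turn":-0.002,"jaw":-1},{"tx":-0.009,"ty":-0.001,"tz":0.0,"turn":-0.004,"jaw":-1},{"tx":-0.012,"ty":-0.001,"tz":0.0,"turn":-0.006,"jaw":-1},{"tx":-0.015,"ty":-0.001,"tz":0,"turn":-0.008,"jaw":-1},{"tx":-0.018,"ty":-0.002,"tz":0,"turn":-0.01,"jaw":-1},{"tx":-0.021,"ty":-0.002,"tz":0,"turn":-0.012,"jaw":-1},{"tx":-0.021,"ty":-0.002,"tz":0,"turn":-0.012,"jaw":-1}]'

```text
t: 6.4
eef_pos: [0.5692, 0.0206, 0.0626]
orientation: [1.0, 0.03, 0.003, 0.0]
wrist_force: [11.3, 1.0, -4.0]
width: 0.0005
grip_force: 5.8
```

```bash
python3 s.py 1.67 1.72
```

```text
t 6.4 F tool [11.4 -0.3  4.1]
yaw->th 1.6310493684620515 r 0.11527675767700458 off n 0.01821104761020566 th est 1.6379098778421497
1.67 [-0.0074 -0.0008  0.0011 -0.0062]
1.72 [-0.019  -0.0019  0.001  -0.0142]
```

Request:
servo_tool --moves '[{"tx":-0.001,"ty":0,"tz":0.0,"turn":-0.001,"jaw":-1},{"tx":-0.002,"ty":0,"tz":0.0,"turn":-0.002,"jaw":-1},{"tx":-0.003,"ty":0,"tz":0.0,"turn":-0.003,"jaw":-1},{"tx":-0.004,"ty":-0.001,"tz":0.0,"turn":-0.004,"jaw":-1},{"tx":-0.005,"ty":-0.001,"tz":0,"turn":-0.004,"jaw":-1},{"tx":-0.006,"ty":-0.001,"tz":0,"turn":-0.004,"jaw":-1},{"tx":-0.006,"ty":-0.001,"tz":0,"turn":-0.004,"jaw":-1},{"tx":-0.006,"ty":-0.001,"tz":0,"turn":-0.004,"jaw":-1}]'

```text
t: 7.45
eef_pos: [0.5662, 0.0208, 0.0625]
orientation: [0.999, 0.043, 0.003, 0.0]
wrist_force: [11.4, 0.6, -3.7]
width: 0.0005
grip_force: 5.7
```

```bash
python3 - <<'E'
from h import *
p=manip.capture("scene");cv2.imwrite("pics/s1.png",cv2.resize(p["img"][180:320,220:460],None,fx=3,fy=3)[:,:,::-1])
E
python3 s.py 1.7
```

```text
t 7.5 F tool [11.7 -0.5  4.5]
yaw->th 1.655979595277981 r 0.11528479296128552 off n 0.01807712655100211 th est 1.664004667928904
1.7 [-0.0083 -0.0009  0.0011 -0.007 ]
```

View pics/s1.png

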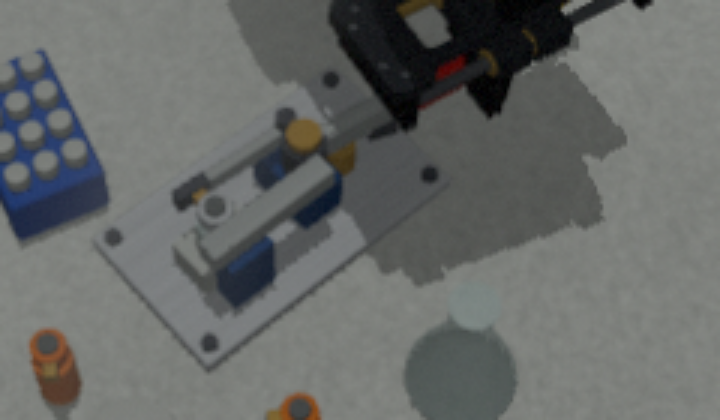

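The scene crop shows the gripper (px 440,70) hiding the red grip and lever. The moving jaw (190,190) is closing on the brass tab, and the vial is still upright at (213,208). I'll carry on in 3 mm steps.

Request:
servo_tool --moves '[{"tx":-0.001,"ty":0,"tz":0.0,"turn":-0.001,"jaw":-1},{"tx":-0.002,"ty":0,"tz":0.0,"turn":-0.002,"jaw":-1},{"tx":-0.003,"ty":0,"tz":0.0,"turn":-0.003,"jaw":-1},{"tx":-0.004,"ty":-0.001,"tz":0.0,"turn":-0.004,"jaw":-1},{"tx":-0.005,"ty":-0.001,"tz":0,"turn":-0.004,"jaw":-1},{"tx":-0.006,"ty":-0.001,"tz":0,"turn":-0.004,"jaw":-1},{"tx":-0.006,"ty":-0.001,"tz":0,"turn":-0.004,"jaw":-1},{"tx":-0.006,"ty":-0.001,"tz":0,"turn":-0.004,"jaw":-1}]'

```text
t: 8.55
eef_pos: [0.563, 0.021, 0.0626]
orientation: [0.998, 0.055, 0.003, 0.0]
wrist_force: [10.8, -0.3, -4.6]
width: 0.0005
grip_force: 5.3
```

Request:
servo_tool --moves '[{"tx":-0.001,"ty":0,"tz":0.0,"turn":-0.001,"jaw":-1},{"tx":-0.002,"ty":0,"tz":0.0,"turn":-0.002,"jaw":-1},{"tx":-0.003,"ty":0,"tz":0.0,"turn":-0.003,"jaw":-1},{"tx":-0.004,"ty":-0.001,"tz":0.0,"turn":-0.004,"jaw":-1},{"tx":-0.005,"ty":-0.001,"tz":0,"turn":-0.004,"jaw":-1},{"tx":-0.006,"ty":-0.001,"tz":0,"turn":-0.004,"jaw":-1},{"tx":-0.006,"ty":-0.001,"tz":0,"turn":-0.004,"jaw":-1},{"tx":-0.006,"ty":-0.001,"tz":0,"turn":-0.004,"jaw":-1}]'

```text
t: 9.55
eef_pos: [0.5598, 0.0211, 0.0625]
orientation: [0.998, 0.068, 0.003, 0.0]
wrist_force: [9.8, -0.7, -3.1]
width: 0.0003
grip_force: 4.8
```

Request:
servo_tool --moves '[{"tx":-0.001,"ty":0,"tz":0.0,"turn":-0.001,"jaw":-1},{"tx":-0.002,"ty":0,"tz":0.0,"turn":-0.002,"jaw":-1},{"tx":-0.003,"ty":0,"tz":0.0,"turn":-0.003,"jaw":-1},{"tx":-0.004,"ty":-0.001,"tz":0.0,"turn":-0.004,"jaw":-1},{"tx":-0.005,"ty":-0.001,"tz":0,"turn":-0.004,"jaw":-1},{"tx":-0.006,"ty":-0.001,"tz":0,"turn":-0.004,"jaw":-1},{"tx":-0.006,"ty":-0.001,"tz":0,"turn":-0.004,"jaw":-1},{"tx":-0.006,"ty":-0.001,"tz":0,"turn":-0.004,"jaw":-1}]'

```text
t: 10.55
eef_pos: [0.5566, 0.0211, 0.0625]
orientation: [0.997, 0.08, 0.003, 0.001]
wrist_force: [8.4, -2.1, -3.1]
width: 0.0003
grip_force: 4.1
```

Request:
servo_tool --moves '[{"tx":-0.001,"ty":0,"tz":0.0,"turn":-0.001,"jaw":-1},{"tx":-0.002,"ty":0,"tz":0.0,"turn":-0.002,"jaw":-1},{"tx":-0.003,"ty":0,"tz":0.0,"turn":-0.003,"jaw":-1},{"tx":-0.004,"ty":-0.001,"tz":0.0,"turn":-0.004,"jaw":-1},{"tx":-0.005,"ty":-0.001,"tz":0,"turn":-0.004,"jaw":-1},{"tx":-0.005,"ty":-0.001,"tz":0,"turn":-0.004,"jaw":-1},{"tx":-0.005,"ty":-0.001,"tz":0,"turn":-0.004,"jaw":-1},{"tx":-0.005,"ty":-0.001,"tz":0,"turn":-0.004,"jaw":-1}]'

```text
t: 11.55
eef_pos: [0.5538, 0.0211, 0.0625]
orientation: [0.996, 0.093, 0.002, 0.001]
wrist_force: [8.0, -1.6, -2.2]
width: 0.0002
grip_force: 3.6
```

Request:
servo_tool --moves '[{"tx":-0.001,"ty":0,"tz":0.0,"turn":-0.001,"jaw":-1},{"tx":-0.002,"ty":0,"tz":0.0,"turn":-0.002,"jaw":-1},{"tx":-0.003,"ty":0,"tz":0.0,"turn":-0.003,"jaw":-1},{"tx":-0.004,"ty":0,"tz":0.0,"turn":-0.003,"jaw":-1},{"tx":-0.005,"ty":0,"tz":0,"turn":-0.003,"jaw":-1},{"tx":-0.005,"ty":0,"tz":0,"turn":-0.003,"jaw":-1},{"tx":-0.005,"ty":0,"tz":0,"turn":-0.003,"jaw":-1},{"tx":-0.005,"ty":0,"tz":0,"turn":-0.003,"jaw":-1}]'

```text
t: 12.55
eef_pos: [0.551, 0.0209, 0.0625]
orientation: [0.995, 0.102, 0.002, 0.0]
wrist_force: [6.2, -0.2, -0.5]
width: 0.0002
grip_force: 3.1
```

```bash
python3 s.py 1.8 1.83
```

```text
t 12.55 F tool [6.1 1.5 0.5]
yaw->th 1.7754800863168096 r 0.11547293516757834 off n 0.016850191520328874 th est 1.794175162083944
1.8 [-0.0014  0.0001  0.0009 -0.0039]
1.83 [-0.0083 -0.0008  0.0009 -0.0087]
```

Request:
servo_tool --moves '[{"tx":-0.001,"ty":0,"tz":0.0,"turn":-0.001,"jaw":-1},{"tx":-0.002,"ty":0,"tz":0.0,"turn":-0.002,"jaw":-1},{"tx":-0.003,"ty":0,"tz":0.0,"turn":-0.003,"jaw":-1},{"tx":-0.004,"ty":0,"tz":0.0,"turn":-0.004,"jaw":-1},{"tx":-0.005,"ty":-0.001,"tz":0,"turn":-0.004,"jaw":-1},{"tx":-0.005,"ty":-0.001,"tz":0,"turn":-0.004,"jaw":-1},{"tx":-0.005,"ty":-0.001,"tz":0,"turn":-0.004,"jaw":-1},{"tx":-0.005,"ty":-0.001,"tz":0,"turn":-0.004,"jaw":-1}]'

```text
t: 13.6
eef_pos: [0.5483, 0.0208, 0.0625]
orientation: [0.993, 0.115, 0.002, 0.0]
wrist_force: [4.1, -1.3, -0.6]
width: 0.0008
grip_force: 2.5
```

Request:
servo_tool --moves '[{"tx":-0.001,"ty":0,"tz":0.0,"turn":-0.001,"jaw":-1},{"tx":-0.002,"ty":0,"tz":0.0,"turn":-0.002,"jaw":-1},{"tx":-0.003,"ty":0,"tz":0.0,"turn":-0.003,"jaw":-1},{"tx":-0.004,"ty":0,"tz":0.0,"turn":-0.003,"jaw":-1},{"tx":-0.004,"ty":0,"tz":0,"turn":-0.003,"jaw":-1},{"tx":-0.004,"ty":0,"tz":0,"turn":-0.003,"jaw":-1},{"tx":-0.004,"ty":0,"tz":0,"turn":-0.003,"jaw":-1},{"tx":-0.004,"ty":0,"tz":0,"turn":-0.003,"jaw":-1}]'

```text
t: 14.6
eef_pos: [0.5448, 0.0206, 0.0621]
orientation: [0.992, 0.124, 0.0, 0.0]
wrist_force: [4.0, -0.5, 2.4]
width: 0.0005
grip_force: 1.8
```

```bash
python3 - <<'E'
from h import *
for i in range(4):
    o=manip.get_obs();print(o["t"],o["wrist_force"].round(1),o["eef_pos"].round(4),round(float(o["grip_force"]),2));p=manip.capture("side")
cv2.imwrite("pics/d1.png",cv2.resize(p["img"][120:330,200:440],None,fx=2.8,fy=2.8)[:,:,::-1])
E
python3 s.py
```

```text
14.6 [ 4.  -0.5  2.4] [0.5448 0.0206 0.0621] 1.76
14.65 [ 4.5 -1.3  3.2] [0.5448 0.0207 0.0621] 1.75
14.7 [ 4.4 -0.7  2.4] [0.5448 0.0207 0.0621] 1.78
14.75 [ 4.  -0.2  2.1] [0.5448 0.0207 0.0621] 1.76
t 14.8 F tool [ 3.4  0.8 -1.5]
yaw->th 1.8189655120796786 r 0.11593301776962602 off n 0.015773462506453718 th est 1.847026042150458
```

View pics/d1.png

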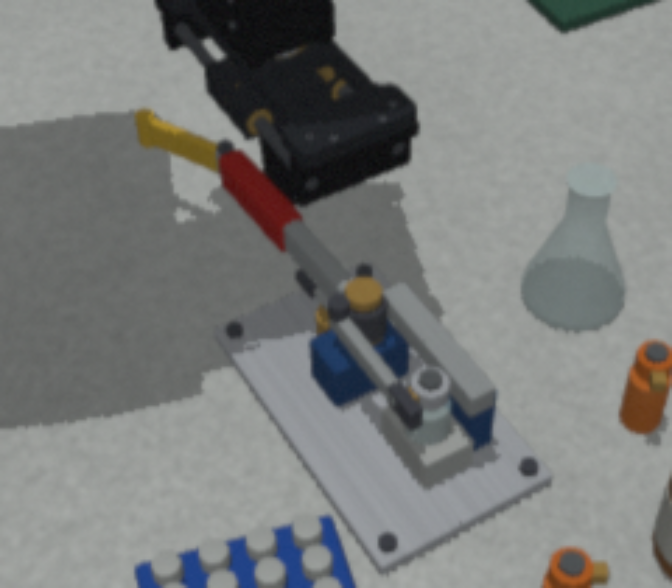

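The side crop shows the lever (px 140,125 to 225,155) clearly leaning off the handle line. The jaw (405,400) is on the tab and the vial is standing. I'll measure both angles from this view.

```bash
cat > a.py <<'E'
from h import *
p=manip.capture("side");hsv=cv2.cvtColor(p["img"],cv2.COLOR_RGB2HSV);o=manip.get_obs()
print("t",round(float(o["t"]),2),"F",o["wrist_force"].round(1),"grip",round(float(o["grip_force"]),2))
a={}
for n,lo,hi in (("red",(0,150,60),(8,255,255)),("yel",(20,150,70),(32,255,255))):
    v,u=np.nonzero((cv2.inRange(hsv,lo,hi)>0)&(p["z_map"]>0));B=pts(p,np.c_[u,v])
    B=B[(B[:,2]>.04)&(B[:,2]<.085)&(abs(B[:,0]-.56)<.12)&(B[:,1]>-.04)&(B[:,1]<.16)]
    if len(B)<15: print(n,len(B));continue
    x=B[:,:2];mu=np.median(x,0);x=x[np.linalg.norm(x-mu,axis=1)<.05];d=np.linalg.svd(x-x.mean(0))[2][0];d*=np.sign(d[1]);a[n]=np.arctan2(d[1],d[0])
    e=mu-PV;print(n,len(x),"mid",mu.round(4),"dir",a[n].round(3),"bearing",np.arctan2(e[1],e[0]).round(3),"ends",x[x[:,1].argmin()].round(3),x[x[:,1].argmax()].round(3))
E
python3 a.py
```

```text
t 14.9 F [ 3.2 -0.4  1.4] grip 1.75
red 407 mid [0.5239 0.0046] dir 1.875 bearing 1.899 ends [ 0.53  -0.027] [0.518 0.041]
yel 248 mid [0.4872 0.0758] dir 2.31 bearing 1.962 ends [0.508 0.05 ] [0.474 0.097]
```

Request:
servo_tool --moves '[{"tx":-0.001,"ty":0,"tz":0.0,"turn":-0.001,"jaw":-1},{"tx":-0.002,"ty":0,"tz":0.0,"turn":-0.002,"jaw":-1},{"tx":-0.003,"ty":0,"tz":0.0,"turn":-0.003,"jaw":-1},{"tx":-0.004,"ty":0,"tz":0.0,"turn":-0.003,"jaw":-1},{"tx":-0.004,"ty":0,"tz":0,"turn":-0.003,"jaw":-1},{"tx":-0.004,"ty":0,"tz":0,"turn":-0.003,"jaw":-1},{"tx":-0.004,"ty":0,"tz":0,"turn":-0.003,"jaw":-1},{"tx":-0.004,"ty":0,"tz":0,"turn":-0.003,"jaw":-1}]'

```text
t: 15.9
eef_pos: [0.5427, 0.0202, 0.062]
orientation: [0.991, 0.133, -0.0, -0.0]
wrist_force: [1.4, 1.7, 0.1]
width: 0.0004
grip_force: 1.0
```

```bash
python3 a.py
```

```text
t 15.95 F [ 1.   1.6 -0.3] grip 0.99
red 411 mid [0.5219 0.0044] dir 1.89 bearing 1.917 ends [ 0.528 -0.027] [0.513 0.042]
yel 254 mid [0.4835 0.0729] dir 2.343 bearing 1.987 ends [0.505 0.048] [0.468 0.095]
```

Request:
servo_tool --moves '[{"tx":-0.001,"ty":0,"tz":0.0,"turn":-0.001,"jaw":-1},{"tx":-0.002,"ty":0,"tz":0.0,"turn":-0.002,"jaw":-1},{"tx":-0.003,"ty":0,"tz":0.0,"turn":-0.003,"jaw":-1},{"tx":-0.004,"ty":0,"tz":0.0,"turn":-0.003,"jaw":-1},{"tx":-0.004,"ty":0,"tz":0,"turn":-0.003,"jaw":-1},{"tx":-0.004,"ty":0,"tz":0,"turn":-0.003,"jaw":-1},{"tx":-0.004,"ty":0,"tz":0,"turn":-0.003,"jaw":-1},{"tx":-0.004,"ty":0,"tz":0,"turn":-0.003,"jaw":-1}]'

```text
t: 16.95
eef_pos: [0.5409, 0.0196, 0.0621]
orientation: [0.99, 0.142, -0.0, 0.0]
wrist_force: [1.6, 1.5, -0.0]
width: 0.0005
grip_force: 0.5
```

```bash
python3 a.py
```

```text
t 17.0 F [0.8 0.8 0.7] grip 0.48
red 421 mid [0.5205 0.0029] dir 1.914 bearing 1.935 ends [ 0.526 -0.027] [0.513 0.04 ]
yel 263 mid [0.4799 0.0717] dir 2.385 bearing 2.008 ends [0.503 0.049] [0.466 0.093]
```

Request:
servo_tool --moves '[{"tx":-0.001,"ty":0,"tz":0.0,"turn":-0.001,"jaw":-1},{"tx":-0.002,"ty":0,"tz":0.0,"turn":-0.002,"jaw":-1},{"tx":-0.003,"ty":0,"tz":0.0,"turn":-0.003,"jaw":-1},{"tx":-0.004,"ty":0,"tz":0.0,"turn":-0.003,"jaw":-1},{"tx":-0.004,"ty":0,"tz":0,"turn":-0.003,"jaw":-1},{"tx":-0.004,"ty":0,"tz":0,"turn":-0.003,"jaw":-1},{"tx":-0.004,"ty":0,"tz":0,"turn":-0.003,"jaw":-1},{"tx":-0.004,"ty":0,"tz":0,"turn":-0.003,"jaw":-1}]'

```text
t: 18.0
eef_pos: [0.539, 0.019, 0.0621]
orientation: [0.988, 0.152, -0.0, 0.0]
wrist_force: [-0.1, -0.1, 1.0]
width: 0.0006
grip_force: 0.0
```

```bash
python3 a.py
```

```text
t 18.05 F [-0.2 -0.   0.3] grip 0.0
red 420 mid [0.5183 0.0029] dir 1.929 bearing 1.954 ends [ 0.526 -0.028] [0.508 0.04 ]
yel 271 mid [0.4764 0.0692] dir 2.432 bearing 2.031 ends [0.5   0.048] [0.459 0.091]
```

```bash
for i in 1 2 3; do python3 a.py; done
```

```text
t 18.1 F [-0.3 -0.5 -0.9] grip 0.0
red 417 mid [0.5184 0.003 ] dir 1.927 bearing 1.953 ends [ 0.526 -0.029] [0.508 0.039]
yel 271 mid [0.4761 0.0696] dir 2.427 bearing 2.031 ends [0.499 0.047] [0.464 0.089]
t 18.15 F [ 0.1 -0.3 -0.1] grip 0.0
red 416 mid [0.5183 0.0028] dir 1.929 bearing 1.955 ends [ 0.527 -0.029] [0.506 0.04 ]
yel 272 mid [0.4762 0.0695] dir 2.434 bearing 2.031 ends [0.499 0.046] [0.459 0.089]
t 18.2 F [-1.2 -0.4 -0.3] grip 0.0
red 417 mid [0.5182 0.0025] dir 1.932 bearing 1.956 ends [ 0.526 -0.028] [0.509 0.04 ]
yel 270 mid [0.4761 0.0696] dir 2.435 bearing 2.031 ends [0.5   0.046] [0.459 0.089]
```

Request:
servo_tool --moves '[{"tx":-0.001,"ty":0,"tz":0.0,"turn":-0.001,"jaw":-1},{"tx":-0.002,"ty":0,"tz":0.0,"turn":-0.002,"jaw":-1},{"tx":-0.003,"ty":0,"tz":0.0,"turn":-0.002,"jaw":-1},{"tx":-0.004,"ty":0,"tz":0.0,"turn":-0.002,"jaw":-1},{"tx":-0.004,"ty":0,"tz":0,"turn":-0.002,"jaw":-1},{"tx":-0.004,"ty":0,"tz":0,"turn":-0.002,"jaw":-1},{"tx":-0.004,"ty":0,"tz":0,"turn":-0.002,"jaw":-1},{"tx":-0.004,"ty":0,"tz":0,"turn":-0.002,"jaw":-1}]'

```text
t: 19.2
eef_pos: [0.5372, 0.0185, 0.0621]
orientation: [0.987, 0.158, 0.0, 0.0]
wrist_force: [-0.4, 0.8, -0.2]
width: 0.0006
grip_force: 0.0
```

```bash
python3 a.py
```

```text
t 19.25 F [0.4 0.  0.9] grip 0.0
red 438 mid [0.515  0.0007] dir 1.968 bearing 1.991 ends [ 0.525 -0.03 ] [0.507 0.037]
yel 283 mid [0.4701 0.0651] dir 2.505 bearing 2.071 ends [0.495 0.043] [0.452 0.084]
```

The handle snapped forward and the lever now measures about 0.537 rad, so it is locked. I'll back off.

Request:
servo_tool --moves '[{"tx":0.01,"ty":0,"tz":0.0,"turn":0,"jaw":-1},{"tx":0.03,"ty":0,"tz":0.0,"turn":0,"jaw":-1},{"tx":0.06,"ty":0,"tz":0.0,"turn":0,"jaw":-1},{"tx":0.06,"ty":0,"tz":-0.1,"turn":0,"jaw":-1},{"tx":0.06,"ty":0,"tz":-0.2,"turn":0,"jaw":-1},{"tx":0.06,"ty":0,"tz":-0.22,"turn":0,"jaw":-1},{"tx":0.06,"ty":0,"tz":-0.22,"turn":0,"jaw":-1},{"tx":0.06,"ty":0,"tz":-0.22,"turn":0,"jaw":-1}]'

```text
t: 20.25
eef_pos: [0.5653, 0.0279, 0.1707]
orientation: [0.987, 0.158, -0.001, -0.0]
wrist_force: [-1.1, 0.1, -0.6]
width: 0.0007
grip_force: 0.0
```

```bash
sed -i 's/B\[:,2\]>.04)/B[:,2]>.066)/' a.py; python3 a.py; sed 's/"side"/"scene"/' a.py | python3 - ; python3 - <<'E'
from h import *
for c in ("scene","side"):
    p=manip.capture(c)
    cr=p["img"][160:300,220:460] if c=="scene" else p["img"][120:330,200:440]
    cv2.imwrite(f"pics/{c}L.png",cv2.resize(cr,None,fx=3,fy=3)[:,:,::-1][:600])
E
```

```text
t 20.3 F [-0.8 -0.3  0.3] grip 0.0
red 291 mid [0.5157 0.0025] dir 1.967 bearing 1.978 ends [ 0.525 -0.03 ] [0.505 0.036]
yel 82 mid [0.468  0.0668] dir 2.491 bearing 2.077 ends [0.495 0.045] [0.451 0.084]
t 20.35 F [-0.  -0.7 -0. ] grip 0.0
red 204 mid [ 0.5211 -0.0044] dir 1.953 bearing 1.955 ends [ 0.523 -0.028] [0.518 0.023]
yel 10
```

View pics/sideL.png

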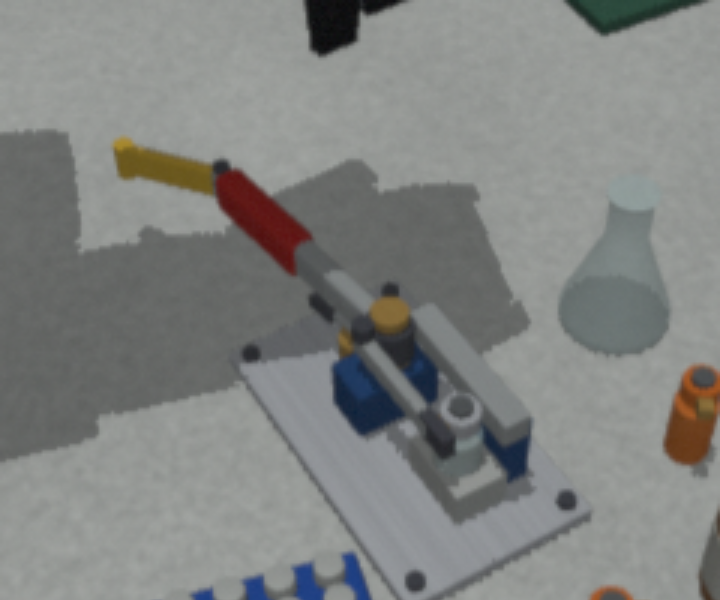

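The side crop shows it holding locked with the gripper clear: lever from px (120,150) to (215,180), vial upright at (460,425). Now around to the lever's other side.

```bash
python3 - <<'E'
from h import *
th=1.965;l=th+.54;u=np.array([np.cos(th),np.sin(th)]);v=np.array([np.cos(l),np.sin(l)]);n=np.array([v[1],-v[0]])
q=PV+.15*u+.048*v;print(q)
for g in (.03,.0):
    for z in (.17,.062): print(g,z,rel(q-(.0135+g)*n,z,l-np.pi/2))
E
```

```text
[0.461791   0.07142944]
0.03 0.17 [-0.2407 -0.0972  0.0027 -0.0982]
0.03 0.062 [-0.2403 -0.0971  0.2187 -0.0982]
0.0 0.17 [-0.1917 -0.1319  0.0026 -0.0982]
0.0 0.062 [-0.1914 -0.1318  0.2186 -0.0982]
```

Request:
servo_tool --moves '[{"tx":-0.1,"ty":-0.04,"tz":0.0,"turn":-0.03,"jaw":-1},{"tx":-0.2,"ty":-0.08,"tz":0.0,"turn":-0.06,"jaw":-1},{"tx":-0.24,"ty":-0.097,"tz":0.0,"turn":-0.09,"jaw":-1},{"tx":-0.24,"ty":-0.097,"tz":0.0,"turn":-0.098,"jaw":-1},{"tx":-0.24,"ty":-0.097,"tz":0.09,"turn":-0.098,"jaw":-1},{"tx":-0.24,"ty":-0.097,"tz":0.18,"turn":-0.098,"jaw":-1},{"tx":-0.24,"ty":-0.097,"tz":0.218,"turn":-0.098,"jaw":-1},{"tx":-0.24,"ty":-0.097,"tz":0.218,"turn":-0.098,"jaw":-1}]'

```text
t: 21.45
eef_pos: [0.4359, 0.0364, 0.0619]
orientation: [0.893, 0.45, -0.001, -0.001]
wrist_force: [0.3, 0.5, 0.2]
width: 0.0003
grip_force: 0.0
```

```bash
python3 a.py;python3 - <<'E'
from h import *
th=1.965;l=th+.54;u=np.array([np.cos(th),np.sin(th)]);v=np.array([np.cos(l),np.sin(l)]);n=np.array([v[1],-v[0]])
q=PV+.15*u+.048*v
for g in (.0,-.025): print(g,rel(q-(.0135+g)*n,.062,l-np.pi/2))
E
```

```text
t 21.5 F [-0.1 -0.3  0. ] grip 0.0
red 275 mid [0.5164 0.0011] dir 1.948 bearing 1.977 ends [ 0.527 -0.028] [0.507 0.038]
yel 0
0.0 [ 0.0595 -0.0008  0.0016 -0.0002]
-0.025 [ 0.1095 -0.0008  0.0016 -0.0002]
```

Push gently: up to about 12 mm past nominal contact, then look.

Request:
servo_tool --moves '[{"tx":0.03,"ty":0,"tz":0.0,"turn":0,"jaw":-1},{"tx":0.05,"ty":0,"tz":0.0,"turn":0,"jaw":-1},{"tx":0.056,"ty":0,"tz":0.0,"turn":0,"jaw":-1},{"tx":0.062,"ty":0,"tz":0.0,"turn":0,"jaw":-1},{"tx":0.068,"ty":0,"tz":0,"turn":0,"jaw":-1},{"tx":0.074,"ty":0,"tz":0,"turn":0,"jaw":-1},{"tx":0.08,"ty":0,"tz":0,"turn":0,"jaw":-1},{"tx":0.084,"ty":0,"tz":0,"turn":0,"jaw":-1}]'

```text
t: 22.5
eef_pos: [0.4616, 0.0703, 0.0631]
orientation: [0.893, 0.45, -0.0, 0.0]
wrist_force: [0.4, -0.6, -0.1]
width: 0.0004
grip_force: 0.0
```

```bash
python3 a.py
```

```text
t 22.55 F [ 0.1 -0.   1. ] grip 0.0
red 284 mid [0.5211 0.0048] dir 1.908 bearing 1.923 ends [ 0.529 -0.027] [0.513 0.041]
yel 48 mid [0.49   0.0625] dir 2.385 bearing 1.977 ends [0.502 0.049] [0.477 0.077]
```

Request:
servo_tool --moves '[{"tx":0.004,"ty":0,"tz":0.0,"turn":0,"jaw":-1},{"tx":0.008,"ty":0,"tz":0.0,"turn":0,"jaw":-1},{"tx":0.012,"ty":0,"tz":0.0,"turn":0,"jaw":-1},{"tx":0.016,"ty":0,"tz":0.0,"turn":0,"jaw":-1},{"tx":0.02,"ty":0,"tz":0,"turn":0,"jaw":-1},{"tx":0.024,"ty":0,"tz":0,"turn":0,"jaw":-1},{"tx":0.024,"ty":0,"tz":0,"turn":0,"jaw":-1},{"tx":0.024,"ty":0,"tz":0,"turn":0,"jaw":-1}]'

```text
t: 23.55
eef_pos: [0.4686, 0.0798, 0.0631]
orientation: [0.893, 0.45, -0.0, 0.0]
wrist_force: [-0.4, 0.4, -0.5]
width: 0.0004
grip_force: 0.0
```

```bash
python3 a.py
```

```text
t 23.6 F [ 0.4  0.  -0.9] grip 0.0
red 255 mid [0.5845 0.0076] dir 1.315 bearing 1.319 ends [ 0.583 -0.025] [0.587 0.043]
yel 67 mid [0.6082 0.0927] dir 1.26 bearing 1.31 ends [0.6   0.061] [0.615 0.113]
```

Sprung open. I'll back off and up, then check the vial and tab.

Request:
servo_tool --moves '[{"tx":-0.03,"ty":0,"tz":0.0,"turn":0,"jaw":-1},{"tx":-0.06,"ty":0,"tz":-0.05,"turn":0,"jaw":-1},{"tx":-0.06,"ty":0,"tz":-0.15,"turn":0,"jaw":-1},{"tx":-0.06,"ty":0,"tz":-0.25,"turn":0,"jaw":-1},{"tx":-0.06,"ty":0,"tz":-0.25,"turn":0,"jaw":-1},{"tx":-0.06,"ty":0,"tz":-0.25,"turn":0,"jaw":-1},{"tx":-0.06,"ty":0,"tz":-0.25,"turn":0,"jaw":-1},{"tx":-0.06,"ty":0,"tz":-0.25,"turn":0,"jaw":-1}]'

```text
t: 24.6
eef_pos: [0.4504, 0.0557, 0.1872]
orientation: [0.893, 0.45, -0.001, -0.0]
wrist_force: [-0.5, -0.0, 0.9]
width: 0.0007
grip_force: 0.0
```

```bash
python3 a.py; python3 - <<'E'
from h import *
p=manip.capture("side");cv2.imwrite("pics/end.png",cv2.resize(p["img"][120:330,200:440],None,fx=2.8,fy=2.8)[:,:,::-1])
E
```

```text
t 24.65 F [ 0.2 -0.2  0. ] grip 0.0
red 254 mid [0.5844 0.0075] dir 1.32 bearing 1.32 ends [ 0.58  -0.024] [0.593 0.044]
yel 68 mid [0.608 0.093] dir 1.257 bearing 1.312 ends [0.598 0.06 ] [0.613 0.113]
```

View pics/end.png

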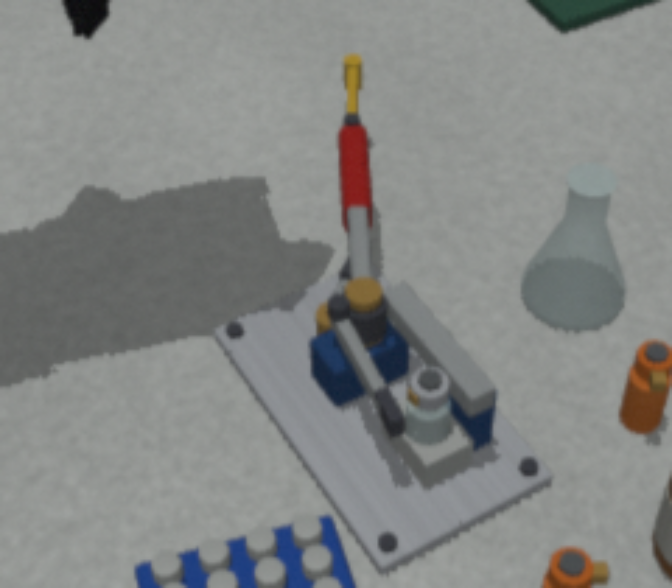

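The pliers are open, with the handle and lever in line at px (353,60–230). The vial is standing in its nest at (430,405), the jaw is off it, and the bystanders in view are where they were. Handing in.

```bash
python3 -c "
from rig import manip
print(manip.sign_off())"
```

```text
the job is handed in; nothing more can be done
None
```

The job is handed in: the pliers locked by themselves, were released by the yellow lever and sprang open with the vial still in its nest; the tab depth was not measured, and no verdict came back.

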